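# Clear the filter caddy off the box camera and show the camera

## Robot

A 6-joint arm with a two-finger parallel gripper is mounted at the origin on the work surface. World frame = base frame: x ahead of the robot, y to its left, z up, the work surface at z = 0. Lengths are in m, angles in rad, forces in N, time in s.
With the tool pointing down it reaches from about 0.325 to 0.775 m from the base axis. Payload 9.3 kg.
Tool frame: the origin (TCP) lies between the finger pads; the fingertips stand 22 mm ahead of it and the grasp point (between the pads) lies 3 mm ahead of it (r.tcp_to_tips is the distance from the TCP to the fingertips, in m); z points along the fingers, y is the line along which they close (so a half turn about z gives the same grasp; the last joint's range is limited). The gripper opens to 85 mm and grips with 20 to 120 N. Pads are 22 mm wide; open, the fingers measure 114 mm over their backs; the gripper's body (76 mm by 85 mm) begins 54 mm behind the grasp point. The pads swing forward as they close: fully open they stand 13 mm farther back than shut.
Start: joints at [1.112, 0.259, 0.021, 1.334, 0, 1.418], TCP at [0.166, 0.524, 0.23] pointing down, gripper open.
Joint ranges: [-3.04, 3.04], [-0.91, 1.82], [-1.04, 1.36], [-1.92, 1.95], [-1.52, 1.45], [-3.14, 3.14]. Speed limits (rad/s): [2.22, 2.22, 2.79, 3.14, 3.14, 3.14].

## Interface

Orientations are given as a unit quaternion [w, x, y, z].
In Python, from station import r gives the robot as it stands. The module is installed in compiled form; this text tells all that it offers.
- The arm moves only by the tool jog_arm, never from a script. Its argument "motion" is a list of rows, each an object of numbers: "dx", "dy", "dz": the shift along the tool's x, y, z normalised to -1 to 1, where 1 is 0.3 m; "wx", "wy", "wz": the turn, a rotation vector about the tool's x, y, z normalised to -1 to 1, where 1 is pi rad; "grip": the opening, from -1 (shut) to 1 (fully open). In form: [{"dx": .., "dy": .., "dz": .., "wx": .., "wy": .., "wz": .., "grip": ..}, ...]. A call has 1 to 20 rows; each row shifts and turns the commanded pose from where the row before left it, along the tool's axes as they then stand; what a row does not reach is not made up. A row lasts 1/12 s, in which the tool goes at most 41.7 mm and 7.16 degrees, less where a joint would pass 70% of its speed; a pose out of reach is approached as far as the arm can. A call with a number of a shift or a turn outside -1 to 1 is refused whole. A call with a gripper value outside its range is refused whole. The fingers move at their own pace and stop on an object; "newtons" is the grip in N (left out, the last holds). Time passes only in rows, so rows that do not move let the fingers close. It gives the time, the measured TCP pose, the force, the opening and the grip force at its end, in the units of the state.
- r.read_state(): the state, without advancing time (a new reading comes with each control period).
- r.get_image(name): name is "scene" or "side" or "wrist"; returns a dict with "color" (480x640x3 uint8, red, green, blue), "fx", "fy", "cx", "cy" (pixels), "position" and "attitude" of the camera in the world; the wrist camera has in their place "T_tool_cam" (4x4, takes a point from camera to tool coordinates, whose origin is the TCP and whose axes are the flange's). Camera axes: x right, y down, z forward; pixel columns grow to the right and rows downward; lengths in m; the calibration is good to about 2 mm. A picture is of the moment at which its call begins: read the wrist's pose just before it. There is no depth.
- r.hand_in(): hands the job in; it is judged then, once.
The state is a dict: "clock": time; "q": joint angles; "joint_velocities": joint speeds; "effort": joint torques, N m; "eef_pos": TCP position; "tcp_rot": TCP orientation; "wrist_force": force on the tool from outside, world axes, zero at the start; "moment": the same for the moment, N m; "opening": finger opening in m; "grasp_force": force on a finger pad.
Only numpy, scipy, OpenCV 4.12 (cv2) and the standard library are available. Lean on these libraries where they do the work, as an engineer would, in place of code of your own. Each camera call takes 0.05 s, during which the arm holds its last target. There are 200 camera calls.

## Task

A customer wants to see the big box camera, but the little filter caddy is parked on top of it. Hang the caddy by its wire bail on the hook of the stand and let go of it, then take the camera by its wooden grip, lift it straight up about 10 cm clear of the table and finish while still holding it there, steady and level. Leave everything else on the stall where it is, and never tip the camera.

Things in the scene. Friction and masses are not known exactly. Their poses are not given: they have to be found in the camera images.
- camera: The black box camera, loose, about 0.7 kg (0.55 to 0.9): body 190 (x) x 110 (y) x 115 high, with a 60 mm wide lens standing 25 mm out of its -x face and a ribbed winding knob 14 mm out of its +y face. Origin: centre of its underside; z up. Its centre of mass lies practically below the middle of its grip. At the start the caddy stands on its flat top, on the half behind the grip (+x).
- camera_handle (a point): Centre of the camera's wooden grip: a straight bar along the camera's y axis, 84 long (y), 16 thick (x), 22 high (z), on two posts at its ends, 145 above the camera's underside; there are 19 mm of air between bar and camera top. Axes as the camera's. Pinch it across x at its middle.
- caddy: The filter caddy, loose, about 0.18 kg: a round tin pail 68 in diameter and 50 high, with a rigid wire bail (5 mm wire) in its y-z plane rising from both sides of the rim (y = +-33) to a peak, with a 12 mm square steel shoe under the peak, and a wooden paddle grip on top of the peak; 153 high overall. Origin: centre of its underside; z up. The opening through which the hook must pass, along the caddy's x axis, lies between rim (50 up) and bail peak (102 up).
- caddy_grip (a point): Point on the axis of the caddy's wooden paddle grip at which to pinch it: 137 above the caddy's underside. The paddle is 16 thick (x), 44 wide (y) and 42 high, from 111 to 153 above the underside. Pinched here across x, the fingers stay clear of the hook. Axes as the caddy's.
- caddy_bail (a point): Underside of the peak of the caddy's wire bail, on its axis, 102.5 above its underside (34.5 below caddy_grip): this rests in the hook. Axes as the caddy's.
- stand: The steel hook stand, fixed: base plate 90 x 80 x 12, a post 12 in diameter at x = 75, and from its top at about 203 a round hook arm (8 mm rod) that runs along -x, with a shallow saddle at x = 0 and an upturned free end at x = -40 whose top is 210 above the table. Nothing stands above the arm. Origin: on the table right under the saddle; x points from the free end to the post.
- hook_saddle (a point): Top of the hook arm in its saddle, 200 above the table, where the bail peak comes to rest. The bail goes over the free end, 40 mm from here towards -x of the stand (10 mm higher than this point), and then 40 mm towards the post (+x) and down. Axes as the stand's.
- lens_cap: Bystander: copper-coloured lens cap, 52 in diameter, 14 high. Origin under its centre.
- filter: Bystander: orange glass filter in a dark ring, 54 in diameter, 8 high, lying. Origin under its centre.
- spool: Bystander: grey steel film spool standing upright, 26 in diameter, 62 high. Origin under its centre.
- meter: Bystander: grey light meter, 45 x 65 x 29 high. Origin under its centre.
- lens: Bystander: loose dark lens standing upright, 64 in diameter, 56 high. Origin under its centre.
- brush: Bystander: dusting brush, 150 long, lying.
- jar: Bystander: small closed glass jar, 52 in diameter, 70 high. Origin under its centre.

How it is judged:
On the way, in this order (a step that is already met when the one before it is completed fails the run):
1. the caddy hangs by its bail in the hook, let go of and nearly at rest (distance between caddy_bail and hook_saddle below 0.022 m and contact force between caddy and stand above 0.5 N and contact force between caddy and the fingers below 0.05 N and contact force between caddy and camera below 0.05 N and angle between caddy's own z axis and vertical below 0.35 rad and linear speed of caddy below 0.12 m/s), for 0.2 s.
2. the camera is lifted clear of the table by the gripper (height (world z) of camera above 0.05 m and contact force between camera and the fingers above 1 N), for 0.2 s.
At the end, for the whole second after the job is handed in: Camera held by the fingers only: underside 70-150 mm up, under 220 mm from its start, tilt < 0.12 rad, slower than 30 mm/s and 0.2 rad/s, off the stand. Caddy hangs: bail peak within 22 mm of the saddle, tilt < 0.35 rad, pressing on the stand, untouched by fingers and camera (distance between caddy_bail and hook_saddle below 0.022 m and contact force between caddy and stand above 0.5 N and contact force between caddy and the fingers below 0.05 N and contact force between caddy and camera below 0.05 N and angle between caddy's own z axis and vertical below 0.35 rad and height (world z) of camera between 0.07 and 0.15 m and distance of camera from where it was at the start of the episode below 0.22 m and angle between camera's own z axis and vertical below 0.12 rad and linear speed of camera below 0.03 m/s and angular speed of camera below 0.2 rad/s and contact force between camera and the fingers above 1 N and contact force between camera and stand below 0.1 N); the arm keeps its last pose, push and grip.
It fails at once if the camera is tipped by more than 0.35 rad (angle between camera's own z axis and vertical above 0.35 rad).
It fails at once if a bystander is shifted by more than 30 mm (distance of any of lens_cap, filter, spool, meter, lens, brush, jar from where it was at the start of the episode above 0.03 m).
It also fails if it takes over 58 s, if anything falls off the work surface, if the arm or the gripper's body presses on something with over 40 N, if the wrist force passes 120 N, or if a joint passes its speed limit or range.

## Working session

There is one attempt and no reset: what is moved stays moved. The work goes in short steps, Python scripts to look and compute and a tool call to move; the robot and the scene stay as the last step left them, time stands still between calls to the robot, and variables do not carry over. Pictures are saved under pics/ and viewed, at most 10 in all, crops included, and the job is handed in when it is done.

Besides the shell and the picture viewer there is one more tool, called after "Emit:" in YAML: its name, and indented under it one key for each argument. jog_arm: Moves the arm, as the interface text tells. Scaled input: -1 to 1 covers 0.3 m each way for a shift and pi rad each way for a turn. Its arguments: {"type":"object","properties":{"motion":{"type":"array","items":{"type":"object","properties":{"dx":{"type":"number"},"dy":{"type":"number"},"dz":{"type":"number"},"wx":{"type":"number"},"wy":{"type":"number"},"wz":{"type":"number"},"grip":{"type":"number"}}}},"newtons":{"type":"number"}},"required":["motion"]}

```bash
mkdir -p pics; cat > h.py <<'E'
from station import r
import numpy as np, cv2
from scipy.spatial.transform import Rotation as R
def q2R(q): return R.from_quat([q[1],q[2],q[3],q[0]]).as_matrix()
def grab(n):
    s=r.read_state(); im=r.get_image(n)
    if n=="wrist":
        T=np.array(im["T_tool_cam"]); Rt=q2R(s["tcp_rot"])
        im["Rc"]=Rt@T[:3,:3]; im["p"]=np.array(s["eef_pos"])+Rt@T[:3,3]
    else:
        a=np.array(im["attitude"]); im["Rc"]=q2R(a) if a.size==4 else a; im["p"]=np.array(im["position"])
    return im
def ray(im,u,v): return im["Rc"]@np.array([(u-im["cx"])/im["fx"],(v-im["cy"])/im["fy"],1])
def onz(im,u,v,z):
    d=ray(im,u,v); return im["p"]+d*(z-im["p"][2])/d[2]
def proj(im,P):
    c=im["Rc"].T@(np.array(P)-im["p"]); return im["fx"]*c[0]/c[2]+im["cx"],im["fy"]*c[1]/c[2]+im["cy"]
def tri(a,ua,b,ub):
    d1=ray(a,*ua);d2=ray(b,*ub);t=np.linalg.lstsq(np.c_[d1,-d2],b["p"]-a["p"],rcond=None)[0]
    x,y=a["p"]+d1*t[0],b["p"]+d2*t[1]; return (x+y)/2,np.linalg.norm(x-y)
def save(im,n): cv2.imwrite("pics/"+n,im["color"][:,:,::-1])
E
python3 - <<'E'
from h import *
for n in("scene","side","wrist"):
    im=grab(n); save(im,n+"0.png"); print(n,im["p"].round(3),im["Rc"].round(2).tolist(),im["fx"])
print(r.read_state())
E
```

```text
scene [ 1.101 -0.856  1.151] [[0.88, 0.32, -0.35], [0.48, -0.62, 0.62], [-0.01, -0.72, -0.7]] 509.82277789330755
side [0.511 0.775 0.949] [[-0.99, -0.1, 0.08], [-0.13, 0.72, -0.68], [0.01, -0.68, -0.73]] 516.2151093944271
wrist [0.09  0.549 0.373] [[0.3, 0.91, 0.3], [0.95, -0.29, -0.09], [-0.0, 0.31, -0.95]] 385.8298197787497
{'clock': 0.15, 'q': array([ 1.11235667e+00,  2.59073997e-01,  2.09743933e-02,  1.33369212e+00,
       -8.22887843e-06,  1.41820703e+00]), 'joint_velocities': array([ 0.00091451, -0.00216337,  0.00250654,  0.00091412,  0.00272614,
       -0.00023469]), 'effort': array([ 2.77779960e-03, -5.55968535e+01,  3.44662750e+01,  1.13442694e-02,
       -1.49030498e-04,  8.93422296e-07]), 'eef_pos': array([0.16552192, 0.52429936, 0.22981408]), 'tcp_rot': array([-1.45775791e-04,  1.52329799e-01,  9.88329593e-01, -4.75888864e-04]), 'wrist_force': array([-0.44803266, -0.48623984,  0.70324223]), 'moment': array([-0.01026374,  0.03429054,  0.01520438]), 'grasp_force': 0.0, 'opening': 0.08507195380032974}
```

View pics/scene0.png

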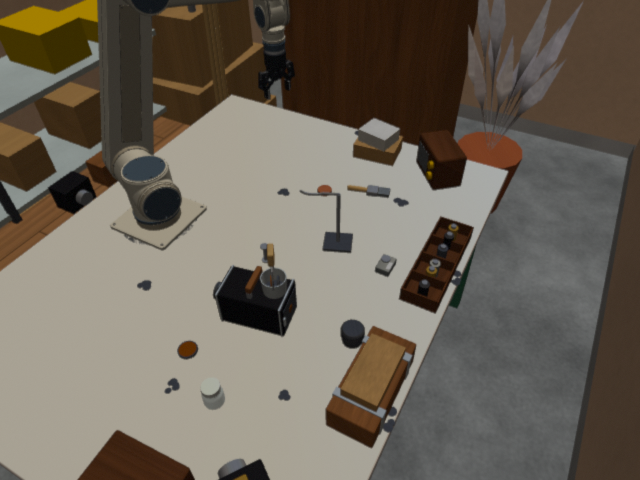

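View pics/side0.png

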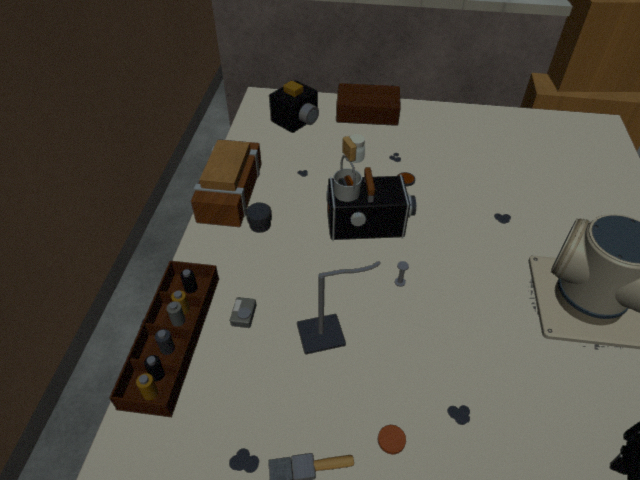

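```bash
python3 - <<'E'
import cv2,numpy as np
o=[]
for n,x,y in(("scene",200,140),("side",280,130)):
    c=cv2.imread(f"pics/{n}0.png")[y:y+230,x:x+160]; c=np.clip(c*1.5,0,255).astype(np.uint8)
    c=cv2.resize(c,None,fx=2.5,fy=2.5,interpolation=cv2.INTER_CUBIC)
    for k in range(0,160,20): cv2.line(c,(int(k*2.5),0),(int(k*2.5),6),(0,0,255)); cv2.putText(c,str(x+k),(int(k*2.5),16),0,.35,(0,0,255))
    for k in range(0,230,20): cv2.line(c,(0,int(k*2.5)),(6,int(k*2.5)),(0,0,255)); cv2.putText(c,str(y+k),(8,int(k*2.5)+4),0,.35,(0,0,255))
    o.append(c)
cv2.imwrite("pics/c1.png",np.hstack(o))
E
```

```text
(no output)
```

View pics/c1.png

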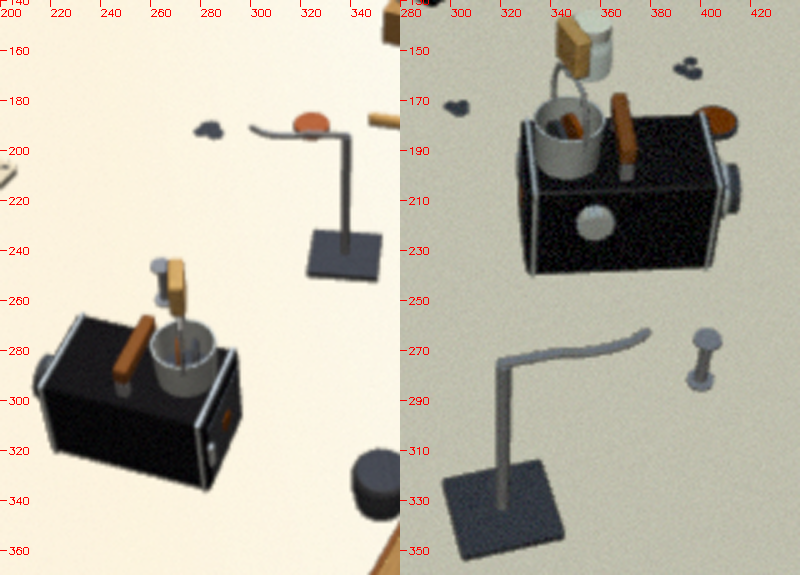

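```bash
python3 - <<'E'
from h import *
a,b=grab("scene"),grab("side")
S=lambda x,y:(200+x/2.5,140+y/2.5); D=lambda x,y:(280+(x-400)/2.5,130+y/2.5)
for n,p,q in(("paddle c",(176,288),(573,48)),("bar far/near ends(scene top)",(149,322),(632,175)),("bar other",(122,376),(619,97)),("bar c",(135,349),(625,136)),("hook tip",(251,127),(649,332)),("post top",(346,137),(503,364))):
    x,e=tri(a,S(*p),b,D(*q)); print(n,x.round(4),round(e,4))
for q in((443,480),(540,461),(565,535),(463,560)): print("base",onz(b,*D(*q),.012).round(4))
for q in((530,190),(714,185)): print("cam top near edge",onz(b,*D(*q),.115).round(4))
for p in((40,388),(198,430),(238,352)): print("cam top scene",onz(a,*S(*p),.115).round(4))
for p in((306,276),(376,281),(382,235),(314,230)): print("base scene",onz(a,*S(*p),.012).round(4))
E
```

```text
paddle c [ 0.5701 -0.1597  0.2442] 0.004
bar far/near ends(scene top) [ 0.5052 -0.1274  0.1286] 0.0018
bar other [ 0.5282 -0.2157  0.1468] 0.0089
bar c [ 0.5165 -0.1721  0.1366] 0.0042
hook tip [0.4842 0.1316 0.2049] 0.0066
post top [0.5895 0.1722 0.1993] 0.0046
base [0.6408 0.1548 0.012 ]
base [0.56  0.124 0.012]
base [0.531  0.1953 0.012 ]
base [0.6118 0.23   0.012 ]
cam top near edge [ 0.5983 -0.109   0.115 ]
cam top near edge [ 0.4264 -0.1396  0.115 ]
cam top scene [ 0.4482 -0.2485  0.115 ]
cam top scene [ 0.6231 -0.218   0.115 ]
cam top scene [ 0.6065 -0.1096  0.115 ]
base scene [0.5695 0.1112 0.012 ]
base scene [0.6504 0.1438 0.012 ]
base scene [0.6214 0.221  0.012 ]
base scene [0.5397 0.1888 0.012 ]
```

Emit:
jog_arm:
  motion:
    - {"dz": -0.125,"grip": 1}
    - {"dz": -0.125}
    - {"dz": -0.125}
    - {"dx": -0.0985,"dy": -0.0885}
    - {"dx": -0.0985,"dy": -0.0885}
    - {"dx": -0.0985,"dy": -0.0885}
    - {"dx": -0.0985,"dy": -0.0885}
    - {"dx": -0.0985,"dy": -0.0885}
    - {"dx": -0.0985,"dy": -0.0885}
    - {"dx": -0.0985,"dy": -0.0885}
    - {"dx": -0.0985,"dy": -0.0885}
    - {"dx": -0.0985,"dy": -0.0885}
    - {"dx": -0.0985,"dy": -0.0885}
    - {"dx": -0.0985,"dy": -0.0885}
    - {"dx": -0.0985,"dy": -0.0885}
    - {"dx": -0.0985,"dy": -0.0885}
    - {"dx": -0.0985,"dy": -0.0885}
    - {"dx": -0.0985,"dy": -0.0885}
    - {"dx": -0.0985,"dy": -0.0885}
    - {"dx": -0.0985,"dy": -0.0885}

```text
validation failed for argument at $.mo...
```

Emit:
jog_arm:
  motion:
    - {"dx": -0.0985,"dy": -0.0885}
    - {"dx": -0.0985,"dy": -0.0885}
    - {"dx": -0.0985,"dy": -0.0885}
    - {"wz": 0.038}
    - {"wz": 0.038}
    - {"wz": 0.038}
    - {"wz": 0.038}
    - {"wz": 0.038}
    - {"wz": 0.038}
    - {"wz": 0.036}
    - {}
    - {}

```text
validation failed for argument at $.mo...
```

```bash
python3 - <<'E'
from h import *
w=grab("wrist"); save(w,"w1.png"); s=r.read_state(); print(s["clock"],s["eef_pos"],q2R(s["tcp_rot"]).round(3),s["q"].round(2),w["p"])
print(proj(w,(.57,-.16,.268)))
E
```

```text
0.3 [0.16555747 0.52438806 0.23007475] [[-0.954  0.301 -0.   ]
 [ 0.301  0.954 -0.   ]
 [ 0.    -0.    -1.   ]] [ 1.11  0.26  0.02  1.33 -0.    1.42] [0.08957624 0.54954664 0.37337747]
(np.float64(-342.1810087850885), np.float64(998.957097186232))
```

View pics/w1.png

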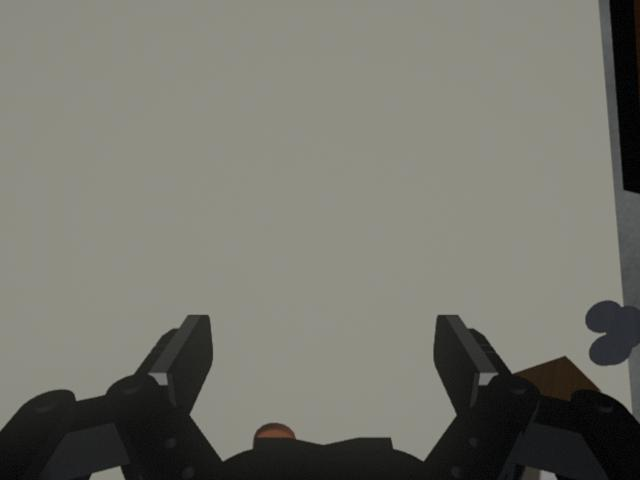

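The picture shows only bare table between the open fingers (columns 210 and 435): the move was refused. I'll send every row with all its fields.

Emit:
jog_arm:
  motion:
    - {"dx": 0,"dy": 0,"dz": -0.125,"wx": 0,"wy": 0,"wz": 0,"grip": 1}
    - {"dx": 0,"dy": 0,"dz": -0.125,"wx": 0,"wy": 0,"wz": 0,"grip": 1}
    - {"dx": 0,"dy": 0,"dz": -0.125,"wx": 0,"wy": 0,"wz": 0,"grip": 1}
  newtons: 40

```text
clock: 0.55
eef_pos: [0.1653, 0.5239, 0.3439]
tcp_rot: [-0.0, 0.152, 0.988, -0.001]
wrist_force: [0.8, 0.2, 0.7]
opening: 0.0853
grasp_force: 0.0
```

Emit:
jog_arm:
  motion:
    - {"dx": -0.0985,"dy": -0.0885,"dz": 0,"wx": 0,"wy": 0,"wz": 0,"grip": 1}
    - {"dx": -0.0985,"dy": -0.0885,"dz": 0,"wx": 0,"wy": 0,"wz": 0,"grip": 1}
    - {"dx": -0.0985,"dy": -0.0885,"dz": 0,"wx": 0,"wy": 0,"wz": 0,"grip": 1}
    - {"dx": -0.0985,"dy": -0.0885,"dz": 0,"wx": 0,"wy": 0,"wz": 0,"grip": 1}
    - {"dx": -0.0985,"dy": -0.0885,"dz": 0,"wx": 0,"wy": 0,"wz": 0,"grip": 1}
    - {"dx": -0.0985,"dy": -0.0885,"dz": 0,"wx": 0,"wy": 0,"wz": 0,"grip": 1}
    - {"dx": -0.0985,"dy": -0.0885,"dz": 0,"wx": 0,"wy": 0,"wz": 0,"grip": 1}
    - {"dx": -0.0985,"dy": -0.0885,"dz": 0,"wx": 0,"wy": 0,"wz": 0,"grip": 1}
    - {"dx": -0.0985,"dy": -0.0885,"dz": 0,"wx": 0,"wy": 0,"wz": 0,"grip": 1}
    - {"dx": -0.0985,"dy": -0.0885,"dz": 0,"wx": 0,"wy": 0,"wz": 0,"grip": 1}
    - {"dx": -0.0985,"dy": -0.0885,"dz": 0,"wx": 0,"wy": 0,"wz": 0,"grip": 1}
    - {"dx": -0.0985,"dy": -0.0885,"dz": 0,"wx": 0,"wy": 0,"wz": 0,"grip": 1}
    - {"dx": -0.0985,"dy": -0.0885,"dz": 0,"wx": 0,"wy": 0,"wz": 0,"grip": 1}
    - {"dx": -0.0985,"dy": -0.0885,"dz": 0,"wx": 0,"wy": 0,"wz": 0,"grip": 1}
    - {"dx": -0.0985,"dy": -0.0885,"dz": 0,"wx": 0,"wy": 0,"wz": 0,"grip": 1}
    - {"dx": -0.0985,"dy": -0.0885,"dz": 0,"wx": 0,"wy": 0,"wz": 0,"grip": 1}

```text
clock: 1.88
eef_pos: [0.4891, -0.025, 0.3429]
tcp_rot: [0.0, 0.153, 0.988, 0.0]
wrist_force: [1.2, 1.2, 1.2]
opening: 0.0855
grasp_force: 0.0
```

Emit:
jog_arm:
  motion:
    - {"dx": -0.0985,"dy": -0.0885,"dz": 0,"wx": 0,"wy": 0,"wz": 0,"grip": 1}
    - {"dx": -0.0985,"dy": -0.0885,"dz": 0,"wx": 0,"wy": 0,"wz": 0,"grip": 1}
    - {"dx": 0,"dy": 0,"dz": 0,"wx": 0,"wy": 0,"wz": 0.038,"grip": 1}
    - {"dx": 0,"dy": 0,"dz": 0,"wx": 0,"wy": 0,"wz": 0.038,"grip": 1}
    - {"dx": 0,"dy": 0,"dz": 0,"wx": 0,"wy": 0,"wz": 0.038,"grip": 1}
    - {"dx": 0,"dy": 0,"dz": 0,"wx": 0,"wy": 0,"wz": 0.038,"grip": 1}
    - {"dx": 0,"dy": 0,"dz": 0,"wx": 0,"wy": 0,"wz": 0.038,"grip": 1}
    - {"dx": 0,"dy": 0,"dz": 0,"wx": 0,"wy": 0,"wz": 0.038,"grip": 1}
    - {"dx": 0,"dy": 0,"dz": 0,"wx": 0,"wy": 0,"wz": 0.036,"grip": 1}
    - {"dx": 0,"dy": 0,"dz": 0,"wx": 0,"wy": 0,"wz": 0,"grip": 1}
    - {"dx": 0,"dy": 0,"dz": 0,"wx": 0,"wy": 0,"wz": 0,"grip": 1}

```text
clock: 2.8
eef_pos: [0.5289, -0.0914, 0.3427]
tcp_rot: [-0.0, 0.536, 0.844, -0.0]
wrist_force: [0.4, 0.5, 0.4]
opening: 0.0855
grasp_force: 0.0
```

```bash
python3 - <<'E'
from h import *
w=grab("wrist"); w["color"]=np.clip(w["color"]*1.5,0,255).astype(np.uint8); save(w,"w1.png"); s=r.read_state(); print(s["clock"],s["eef_pos"],q2R(s["tcp_rot"]).round(3),s["q"].round(2),w["p"])
print(proj(w,(.57,-.16,.268)))
E
```

```text
2.85 [ 0.52889102 -0.09135678  0.34274755] [[-0.426  0.905 -0.   ]
 [ 0.905  0.426  0.   ]
 [ 0.    -0.    -1.   ]] [-0.33  0.23  0.27  1.61  0.    0.8 ] [ 0.49508565 -0.01811783  0.48613989]
(np.float64(333.8486637071826), np.float64(369.1554498159878))
```

View pics/w1.png

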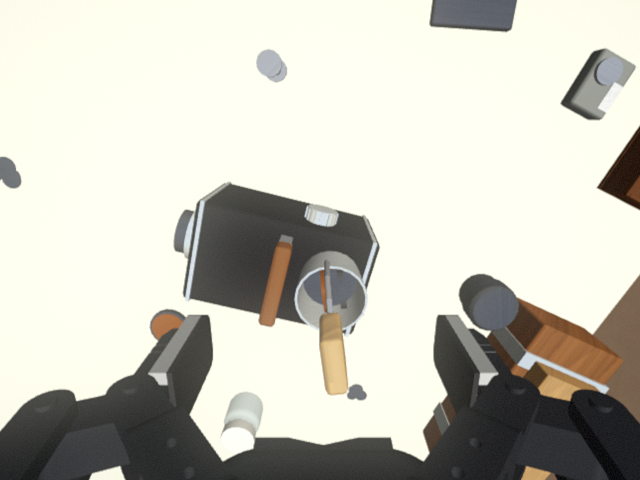

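The wrist view shows the camera (body 185–375, 185–330), its bar from (286,238) to (267,323), the caddy's tin around (331,290), and the paddle's top face around (334,368), where the triangulated point predicted it.

```bash
cat > m.py <<'E'
from h import *
def meas(w,c,z,roi,pct=60):
    x0,y0,x1,y1=roi; h=cv2.cvtColor(w["color"],cv2.COLOR_RGB2HSV)[y0:y1,x0:x1]
    m=(h[...,0]>c[0])&(h[...,0]<c[1])&(h[...,1]>c[2])
    t=np.percentile(h[...,2][m],pct)*.9; m&=h[...,2]>t
    m=cv2.morphologyEx(m.astype(np.uint8),cv2.MORPH_OPEN,np.ones((3,3)))
    n,l,st,_=cv2.connectedComponentsWithStats(m); k=1+np.argmax(st[1:,4]); v,u=np.nonzero(l==k)
    P=np.array([onz(w,a+x0,b+y0,z)[:2] for a,b in zip(u,v)])
    (cx,cy),(ww,hh),an=cv2.minAreaRect((P*1000).astype(np.float32))
    B=cv2.boxPoints(((cx,cy),(ww,hh),an)); e=max(((B[i]-B[i-1]) for i in range(4)),key=np.linalg.norm)
    if e[1]<0:e=-e
    return dict(c=(round(cx/1000,4),round(cy/1000,4)),size=(round(ww,1),round(hh,1)),xyaw=round(float(np.arctan2(e[1],e[0])-np.pi/2),3),px=(u.min()+x0,u.max()+x0,v.min()+y0,v.max()+y0),n=len(u),t=t)
E
python3 - <<'E'
from m import *
w=grab("wrist")
for p in(30,50,70): print("paddle",meas(w,(8,28,60),.268,(312,305,360,405),p))
for p in(30,50,70): print("bar",meas(w,(3,20,90),.156,(250,228,297,332),p))
g=[onz(w,u,v,.115)[:2] for u,v in((205,203),(365,222),(378,245),(345,325),(190,297))]
print(np.round(g,4).tolist())
E
```

```text
paddle {'c': (0.5645, -0.1506), 'size': (15.5, 61.5), 'xyaw': 0.552, 'px': (np.int64(320), np.int64(347), np.int64(313), np.int64(394)), 'n': 1662, 't': np.float64(108.9)}
paddle {'c': (0.5698, -0.1583), 'size': (13.8, 42.8), 'xyaw': 0.562, 'px': (np.int64(321), np.int64(347), np.int64(339), np.int64(394)), 'n': 1108, 't': np.float64(128.70000000000002)}
paddle {'c': (0.57, -0.1585), 'size': (12.6, 42.1), 'xyaw': 0.566, 'px': (np.int64(322), np.int64(346), np.int64(340), np.int64(394)), 'n': 998, 't': np.float64(137.70000000000002)}
bar {'c': (0.5188, -0.1748), 'size': (13.9, 82.2), 'xyaw': 0.184, 'px': (np.int64(260), np.int64(290), np.int64(247), np.int64(325)), 'n': 1157, 't': np.float64(92.7)}
bar {'c': (0.5189, -0.1751), 'size': (13.2, 81.7), 'xyaw': 0.192, 'px': (np.int64(260), np.int64(289), np.int64(248), np.int64(325)), 'n': 1068, 't': np.float64(98.10000000000001)}
bar {'c': (0.519, -0.1753), 'size': (13.2, 81.2), 'xyaw': 0.192, 'px': (np.int64(260), np.int64(289), np.int64(248), np.int64(325)), 'n': 1054, 't': np.float64(99.0)}
[[0.4252, -0.1403], [0.5758, -0.0907], [0.5987, -0.1066], [0.609, -0.2032], [0.4453, -0.2431]]
```

Emit:
jog_arm:
  motion:
    - {"dx": 0,"dy": 0,"dz": 0,"wx": 0,"wy": 0,"wz": -0.02,"grip": 1}
    - {"dx": 0,"dy": 0,"dz": 0,"wx": 0,"wy": 0,"wz": -0.02,"grip": 1}
    - {"dx": -0.0875,"dy": -0.001,"dz": 0,"wx": 0,"wy": 0,"wz": 0,"grip": 1}
    - {"dx": -0.0875,"dy": -0.001,"dz": 0,"wx": 0,"wy": 0,"wz": 0,"grip": 1}
    - {"dx": -0.0875,"dy": -0.002,"dz": 0,"wx": 0,"wy": 0,"wz": 0,"grip": 1}
    - {"dx": 0,"dy": 0,"dz": 0,"wx": 0,"wy": 0,"wz": 0,"grip": 0.2}
    - {"dx": 0,"dy": 0,"dz": 0,"wx": 0,"wy": 0,"wz": 0,"grip": 0.2}
    - {"dx": 0,"dy": 0,"dz": 0.05,"wx": 0,"wy": 0,"wz": 0,"grip": 0.2}
    - {"dx": 0,"dy": 0,"dz": 0,"wx": 0,"wy": 0,"wz": 0,"grip": 0.2}

```text
clock: 3.65
eef_pos: [0.5692, -0.158, 0.3261]
tcp_rot: [-0.001, 0.483, 0.876, -0.0]
wrist_force: [-1.2, -0.7, -1.5]
opening: 0.0515
grasp_force: 0.0
```

```bash
python3 - <<'E'
from m import *
w=grab("wrist"); w["color"]=np.clip(w["color"]*1.5,0,255).astype(np.uint8); save(w,"w2.png"); s=r.read_state(); R_=q2R(s["tcp_rot"]);print(s["clock"],s["eef_pos"],s["opening"],np.arctan2(R_[1,1],R_[0,1]))
for d in (16,22):
  for y in(-.03,0,.03): print(d,y,np.round(proj(w,s["eef_pos"]+R_@np.array([0,y,d/1000])),1))
print(proj(w,(.57,-.1585,.268)))
E
```

```text
3.7 [ 0.56909979 -0.15783877  0.32716812] 0.05132384873074333 0.5629328874890615
16 -0.03 [255.2 302.3]
16 0 [321.2 302.3]
16 0.03 [387.1 302.3]
22 -0.03 [257.4 296.5]
22 0 [321.2 296.5]
22 0.03 [385.1 296.5]
(np.float64(322.3037131625988), np.float64(268.95070896495736))
```

View pics/w2.png

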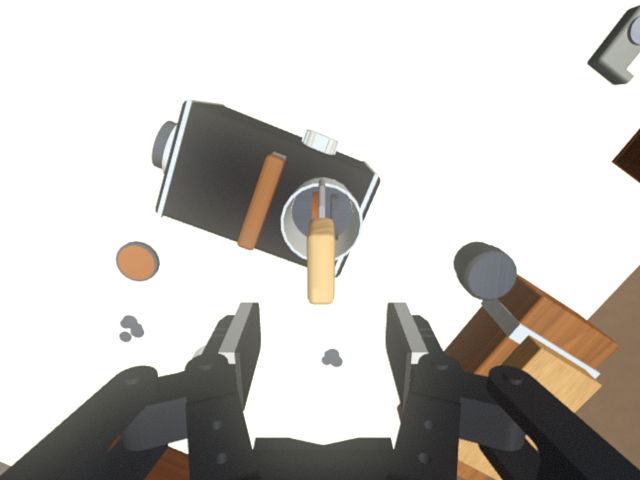

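The paddle is centred between the fingers (columns 308–334, top-face centre about (321,271)) and square to them. I'll go down and pinch it.

Emit:
jog_arm:
  motion:
    - {"dx": 0,"dy": 0,"dz": 0.06,"wx": 0,"wy": 0,"wz": 0,"grip": 0.2}
    - {"dx": 0,"dy": 0,"dz": 0.06,"wx": 0,"wy": 0,"wz": 0,"grip": 0.2}
    - {"dx": 0,"dy": 0,"dz": 0.06,"wx": 0,"wy": 0,"wz": 0,"grip": 0.2}
    - {"dx": 0,"dy": 0,"dz": 0.06,"wx": 0,"wy": 0,"wz": 0,"grip": 0.2}
    - {"dx": 0,"dy": 0,"dz": 0,"wx": 0,"wy": 0,"wz": 0,"grip": 0.2}
    - {"dx": 0,"dy": 0,"dz": 0,"wx": 0,"wy": 0,"wz": 0,"grip": -1}
    - {"dx": 0,"dy": 0,"dz": 0,"wx": 0,"wy": 0,"wz": 0,"grip": -1}
    - {"dx": 0,"dy": 0,"dz": 0,"wx": 0,"wy": 0,"wz": 0,"grip": -1}
    - {"dx": 0,"dy": 0,"dz": 0,"wx": 0,"wy": 0,"wz": 0,"grip": -1}
    - {"dx": 0,"dy": 0,"dz": 0,"wx": 0,"wy": 0,"wz": 0,"grip": -1}
    - {"dx": 0,"dy": 0,"dz": 0,"wx": 0,"wy": 0,"wz": 0,"grip": -1}
  newtons: 40

```text
clock: 4.62
eef_pos: [0.5701, -0.159, 0.2576]
tcp_rot: [0.001, 0.484, 0.875, -0.0]
wrist_force: [-1.0, -0.5, 6.3]
opening: 0.0147
grasp_force: 40.7
```

Emit:
jog_arm:
  motion:
    - {"dx": 0,"dy": 0,"dz": -0.052,"wx": 0,"wy": 0,"wz": 0,"grip": -1}
    - {"dx": 0,"dy": 0,"dz": -0.052,"wx": 0,"wy": 0,"wz": 0,"grip": -1}
    - {"dx": 0,"dy": 0,"dz": -0.052,"wx": 0,"wy": 0,"wz": 0,"grip": -1}
    - {"dx": 0,"dy": 0,"dz": -0.052,"wx": 0,"wy": 0,"wz": 0,"grip": -1}
    - {"dx": 0,"dy": 0,"dz": 0,"wx": 0,"wy": 0,"wz": 0.0155,"grip": -1}
    - {"dx": 0,"dy": 0,"dz": 0,"wx": 0,"wy": 0,"wz": 0.0155,"grip": -1}
    - {"dx": 0,"dy": 0,"dz": 0,"wx": 0,"wy": 0,"wz": 0.0155,"grip": -1}
    - {"dx": 0,"dy": 0,"dz": 0,"wx": 0,"wy": 0,"wz": 0.0155,"grip": -1}

```text
clock: 5.28
eef_pos: [0.5699, -0.1587, 0.3187]
tcp_rot: [0.0, 0.567, 0.823, 0.0]
wrist_force: [-0.8, -0.3, -1.6]
opening: 0.0152
grasp_force: 39.7
```

Emit:
jog_arm:
  motion:
    - {"dx": 0.04,"dy": -0.0084,"dz": 0,"wx": 0,"wy": 0,"wz": 0,"grip": -1}
    - {"dx": 0.0837,"dy": -0.0084,"dz": 0,"wx": 0,"wy": 0,"wz": 0,"grip": -1}
    - {"dx": 0.0837,"dy": -0.0084,"dz": 0,"wx": 0,"wy": 0,"wz": 0,"grip": -1}
    - {"dx": 0.0837,"dy": -0.0084,"dz": 0,"wx": 0,"wy": 0,"wz": 0,"grip": -1}
    - {"dx": 0.0837,"dy": -0.0084,"dz": 0,"wx": 0,"wy": 0,"wz": 0,"grip": -1}
    - {"dx": 0.0837,"dy": -0.0084,"dz": 0,"wx": 0,"wy": 0,"wz": 0,"grip": -1}
    - {"dx": 0.0837,"dy": -0.0084,"dz": 0,"wx": 0,"wy": 0,"wz": 0,"grip": -1}
    - {"dx": 0.0837,"dy": -0.0084,"dz": 0,"wx": 0,"wy": 0,"wz": 0,"grip": -1}
    - {"dx": 0.0837,"dy": -0.0084,"dz": 0,"wx": 0,"wy": 0,"wz": 0,"grip": -1}
    - {"dx": 0.0837,"dy": -0.0084,"dz": 0,"wx": 0,"wy": 0,"wz": 0,"grip": -1}
    - {"dx": 0.0837,"dy": -0.0084,"dz": 0,"wx": 0,"wy": 0,"wz": 0,"grip": -1}
    - {"dx": 0.0837,"dy": -0.0084,"dz": 0,"wx": 0,"wy": 0,"wz": 0,"grip": -1}
    - {"dx": 0.04,"dy": 0,"dz": 0,"wx": 0,"wy": 0,"wz": 0,"grip": -1}
    - {"dx": 0,"dy": 0,"dz": 0,"wx": 0,"wy": 0,"wz": 0,"grip": -1}
    - {"dx": 0,"dy": 0,"dz": 0,"wx": 0,"wy": 0,"wz": 0,"grip": -1}
    - {"dx": 0,"dy": 0,"dz": 0,"wx": 0,"wy": 0,"wz": 0,"grip": -1}

```text
clock: 6.62
eef_pos: [0.4339, 0.1106, 0.3184]
tcp_rot: [0.0, 0.566, 0.824, 0.0]
wrist_force: [0.8, 0.6, -1.4]
opening: 0.0148
grasp_force: 39.7
```

```bash
python3 - <<'E'
from m import *
w=grab("wrist"); c=np.clip(w["color"]*1.5,0,255).astype(np.uint8); s=r.read_state(); R_=q2R(s["tcp_rot"]);print(s["clock"],s["eef_pos"],s["opening"],np.arctan2(R_[1,1],R_[0,1]),R_[:,2],s["wrist_force"])
print("tip",proj(w,(.484,.131,.206)),"saddle",proj(w,(.521,.1455,.2)),"post",proj(w,(.59,.172,.2)),proj(w,(.59,.172,.012)))
d=grab("side"); e=d["color"]
save(w,"w3.png"); cv2.imwrite("pics/side3.png",e[:,:,::-1])
k=np.clip(e[170:410,250:490]*1.3,0,255).astype(np.uint8); k=cv2.resize(k,(480,480),interpolation=cv2.INTER_CUBIC)
cv2.imwrite("pics/c3.png",np.hstack([c[:,300:620],k])[:,:,::-1])
E
```

```text
6.6667 [0.43416351 0.11030857 0.31825212] 0.01467663255029234 0.3665797176225386 [ 2.32883311e-04 -1.59562303e-04 -9.99999960e-01] [ 0.43522736 -0.05928179 -0.91778018]
tip (np.float64(399.7205118302349), np.float64(236.79017731518698)) saddle (np.float64(454.171738011178), np.float64(233.94714034421884)) post (np.float64(558.3623754618604), np.float64(234.02142346417793)) (np.float64(465.1615435433953), np.float64(187.3960181286691))
```

View pics/c3.png

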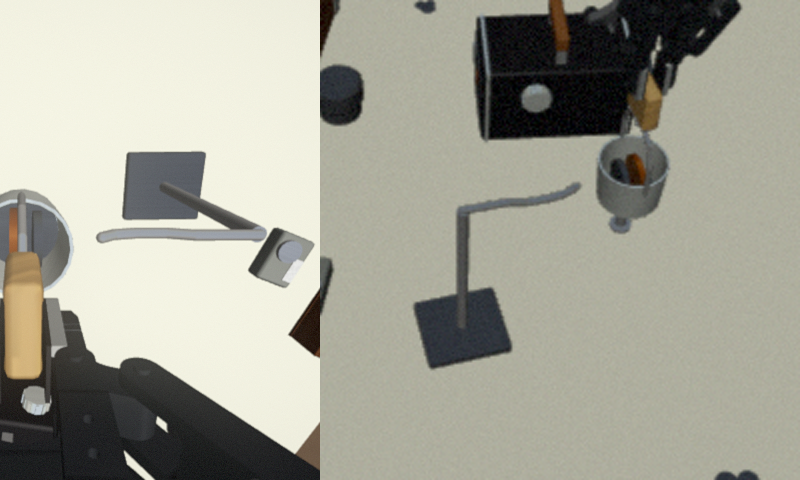

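The tip shows at (400,237) and the post top at about (560,234), within 2 px of prediction. The arm is parallel to the tool's y. I'll lower the caddy to passing height and thread it over the tip.

Emit:
jog_arm:
  motion:
    - {"dx": 0,"dy": 0,"dz": 0.042,"wx": 0,"wy": 0,"wz": 0,"grip": -1}
    - {"dx": 0,"dy": 0,"dz": 0.042,"wx": 0,"wy": 0,"wz": 0,"grip": -1}
    - {"dx": 0,"dy": 0,"dz": 0.042,"wx": 0,"wy": 0,"wz": 0,"grip": -1}
    - {"dx": 0.005,"dy": 0,"dz": 0.042,"wx": 0,"wy": 0,"wz": 0,"grip": -1}
    - {"dx": 0,"dy": 0.035,"dz": 0,"wx": 0,"wy": 0,"wz": 0,"grip": -1}
    - {"dx": 0,"dy": 0.035,"dz": 0,"wx": 0,"wy": 0,"wz": 0,"grip": -1}
    - {"dx": 0,"dy": 0.035,"dz": 0,"wx": 0,"wy": 0,"wz": 0,"grip": -1}
    - {"dx": 0,"dy": 0.035,"dz": 0,"wx": 0,"wy": 0,"wz": 0,"grip": -1}
    - {"dx": 0,"dy": 0.035,"dz": 0,"wx": 0,"wy": 0,"wz": 0,"grip": -1}
    - {"dx": 0,"dy": 0,"dz": 0,"wx": 0,"wy": 0,"wz": 0,"grip": -1}

```text
clock: 7.55
eef_pos: [0.4848, 0.1316, 0.2675]
tcp_rot: [0.0, 0.566, 0.824, 0.0]
wrist_force: [-0.4, 0.0, -2.7]
opening: 0.0148
grasp_force: 39.7
```

Emit:
jog_arm:
  motion:
    - {"dx": 0,"dy": 0.034,"dz": 0,"wx": 0,"wy": 0,"wz": 0,"grip": -1}
    - {"dx": 0,"dy": 0.034,"dz": 0,"wx": 0,"wy": 0,"wz": 0,"grip": -1}
    - {"dx": 0,"dy": 0,"dz": 0,"wx": 0,"wy": 0,"wz": 0,"grip": -1}
    - {"dx": 0,"dy": 0,"dz": 0,"wx": 0,"wy": 0,"wz": 0,"grip": -1}

```text
clock: 7.88
eef_pos: [0.5019, 0.1385, 0.2675]
tcp_rot: [-0.0, 0.566, 0.824, -0.0]
wrist_force: [-0.3, -0.2, -2.2]
opening: 0.0146
grasp_force: 39.7
```

```bash
python3 - <<'E'
from m import *
w=grab("wrist"); c=np.clip(w["color"]*1.5,0,255).astype(np.uint8); s=r.read_state(); print(s["clock"],s["eef_pos"],s["opening"],s["wrist_force"])
e=grab("side")["color"]
k=np.clip(e[180:340,290:450]*1.3,0,255).astype(np.uint8); k=cv2.resize(k,(480,480),interpolation=cv2.INTER_CUBIC)
cv2.imwrite("pics/c4.png",np.hstack([c[:,220:540],k])[:,:,::-1])
E
```

```text
7.9333 [0.50149132 0.13834453 0.26761279] 0.014781140143101574 [ 0.0263069   0.73970215 -2.12689363]
```

View pics/c4.png

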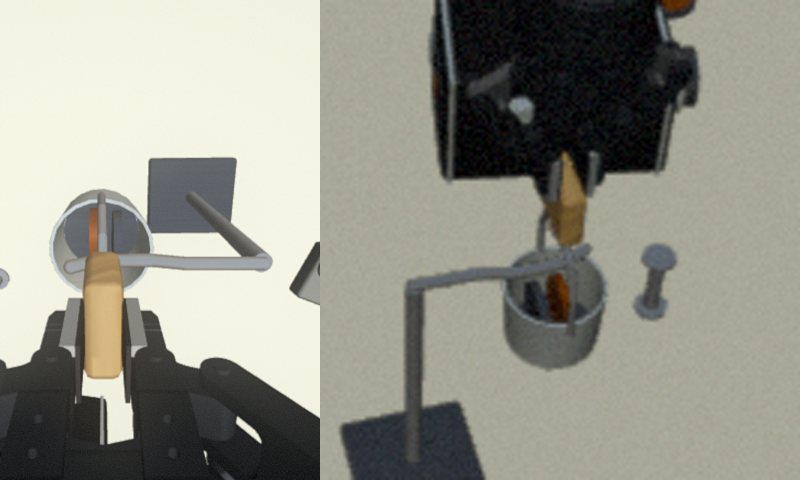

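The tip (wrist crop (70,267)) has passed under the peak. In the side view the near wire runs in front of the arm and the far wire behind it, so the bail is threaded. On to the saddle, then down.

Emit:
jog_arm:
  motion:
    - {"dx": 0,"dy": 0.035,"dz": 0,"wx": 0,"wy": 0,"wz": 0,"grip": -1}
    - {"dx": 0,"dy": 0.035,"dz": 0,"wx": 0,"wy": 0,"wz": 0,"grip": -1}
    - {"dx": 0,"dy": 0,"dz": 0.021,"wx": 0,"wy": 0,"wz": 0,"grip": -1}
    - {"dx": 0,"dy": 0,"dz": 0.021,"wx": 0,"wy": 0,"wz": 0,"grip": -1}
    - {"dx": 0,"dy": 0,"dz": 0.021,"wx": 0,"wy": 0,"wz": 0,"grip": -1}
    - {"dx": 0,"dy": 0,"dz": 0.014,"wx": 0,"wy": 0,"wz": 0,"grip": -1}
    - {"dx": 0,"dy": 0,"dz": 0,"wx": 0,"wy": 0,"wz": 0,"grip": -1}
    - {"dx": 0,"dy": 0,"dz": 0,"wx": 0,"wy": 0,"wz": 0,"grip": -1}
    - {"dx": 0,"dy": 0,"dz": 0,"wx": 0,"wy": 0,"wz": 0,"grip": -1}

```text
clock: 8.73
eef_pos: [0.5211, 0.1457, 0.2449]
tcp_rot: [0.0, 0.566, 0.824, 0.0]
wrist_force: [0.2, -0.2, -1.3]
opening: 0.0148
grasp_force: 39.7
```

Emit:
jog_arm:
  motion:
    - {"dx": 0,"dy": 0,"dz": 0.007,"wx": 0,"wy": 0,"wz": 0,"grip": -1}
    - {"dx": 0,"dy": 0,"dz": 0.007,"wx": 0,"wy": 0,"wz": 0,"grip": -1}
    - {"dx": 0,"dy": 0,"dz": 0,"wx": 0,"wy": 0,"wz": 0,"grip": -1}
    - {"dx": 0,"dy": 0,"dz": 0,"wx": 0,"wy": 0,"wz": 0,"grip": -1}

```text
clock: 9.07
eef_pos: [0.5212, 0.1458, 0.2406]
tcp_rot: [0.0, 0.566, 0.824, 0.0]
wrist_force: [0.4, -0.3, -1.4]
opening: 0.0151
grasp_force: 39.8
```

Not yet touching; a little further in small steps.

Emit:
jog_arm:
  motion:
    - {"dx": 0,"dy": 0,"dz": 0.005,"wx": 0,"wy": 0,"wz": 0,"grip": -1}
    - {"dx": 0,"dy": 0,"dz": 0,"wx": 0,"wy": 0,"wz": 0,"grip": -1}
    - {"dx": 0,"dy": 0,"dz": 0,"wx": 0,"wy": 0,"wz": 0,"grip": -1}

```text
clock: 9.32
eef_pos: [0.5214, 0.1458, 0.2401]
tcp_rot: [0.001, 0.566, 0.824, 0.001]
wrist_force: [-1.7, -1.0, 7.2]
opening: 0.0148
grasp_force: 40.8
```

Emit:
jog_arm:
  motion:
    - {"dx": 0,"dy": 0,"dz": 0.005,"wx": 0,"wy": 0,"wz": 0,"grip": -1}
    - {"dx": 0,"dy": 0,"dz": 0,"wx": 0,"wy": 0,"wz": 0,"grip": -1}
    - {"dx": 0,"dy": 0,"dz": 0,"wx": 0,"wy": 0,"wz": 0,"grip": -1}

```text
clock: 9.57
eef_pos: [0.5216, 0.1459, 0.2399]
tcp_rot: [0.002, 0.566, 0.824, 0.001]
wrist_force: [-4.2, -0.8, 16.9]
opening: 0.0147
grasp_force: 42.0
```

Emit:
jog_arm:
  motion:
    - {"dx": 0,"dy": 0,"dz": -0.006,"wx": 0,"wy": 0,"wz": 0,"grip": -1}
    - {"dx": 0,"dy": 0,"dz": 0,"wx": 0,"wy": 0,"wz": 0,"grip": -1}
    - {"dx": 0,"dy": 0,"dz": 0,"wx": 0,"wy": 0,"wz": 0,"grip": -0.5}
    - {"dx": 0,"dy": 0,"dz": 0,"wx": 0,"wy": 0,"wz": 0,"grip": -0.3}
    - {"dx": 0,"dy": 0,"dz": 0,"wx": 0,"wy": 0,"wz": 0,"grip": 0}
    - {"dx": 0,"dy": 0,"dz": 0,"wx": 0,"wy": 0,"wz": 0,"grip": 0.2}
    - {"dx": 0,"dy": 0,"dz": 0,"wx": 0,"wy": 0,"wz": 0,"grip": 0.2}
    - {"dx": 0,"dy": 0,"dz": 0,"wx": 0,"wy": 0,"wz": 0,"grip": 0.2}
    - {"dx": 0,"dy": 0,"dz": 0,"wx": 0,"wy": 0,"wz": 0,"grip": 0.2}
    - {"dx": 0,"dy": 0,"dz": 0,"wx": 0,"wy": 0,"wz": 0,"grip": 0.2}

```text
clock: 10.4
eef_pos: [0.5211, 0.1458, 0.2392]
tcp_rot: [-0.0, 0.566, 0.824, -0.0]
wrist_force: [-0.3, -0.0, -0.3]
opening: 0.0512
grasp_force: 0.0
```

Emit:
jog_arm:
  motion:
    - {"dx": 0,"dy": 0,"dz": -0.05,"wx": 0,"wy": 0,"wz": 0,"grip": 0.2}
    - {"dx": 0,"dy": 0,"dz": -0.08,"wx": 0,"wy": 0,"wz": 0,"grip": 0.2}
    - {"dx": 0,"dy": 0,"dz": -0.08,"wx": 0,"wy": 0,"wz": 0,"grip": 0.2}
    - {"dx": 0,"dy": 0,"dz": -0.08,"wx": 0,"wy": 0,"wz": 0,"grip": 0.2}
    - {"dx": 0,"dy": 0,"dz": -0.04,"wx": 0,"wy": 0,"wz": 0,"grip": 0.2}
    - {"dx": 0,"dy": 0,"dz": 0,"wx": 0,"wy": 0,"wz": 0,"grip": 0.2}

```text
clock: 10.9
eef_pos: [0.5218, 0.1459, 0.341]
tcp_rot: [0.002, 0.566, 0.824, 0.001]
wrist_force: [-0.4, 0.5, 0.6]
opening: 0.0514
grasp_force: 0.0
```

```bash
python3 - <<'E'
from m import *
w=grab("wrist"); c=np.clip(w["color"]*1.5,0,255).astype(np.uint8); s=r.read_state(); print(s["clock"],s["eef_pos"],s["opening"],s["wrist_force"])
e=grab("side")["color"]
k=np.clip(e[180:340,290:450]*1.3,0,255).astype(np.uint8); k=cv2.resize(k,(480,480),interpolation=cv2.INTER_CUBIC)
cv2.imwrite("pics/c5.png",np.hstack([c[:,220:540],k])[:,:,::-1])
E
```

```text
10.95 [0.52160316 0.14585866 0.3391145 ] 0.051473033302026114 [-0.06316679  0.54419758 -1.01449422]
```

View pics/c5.png

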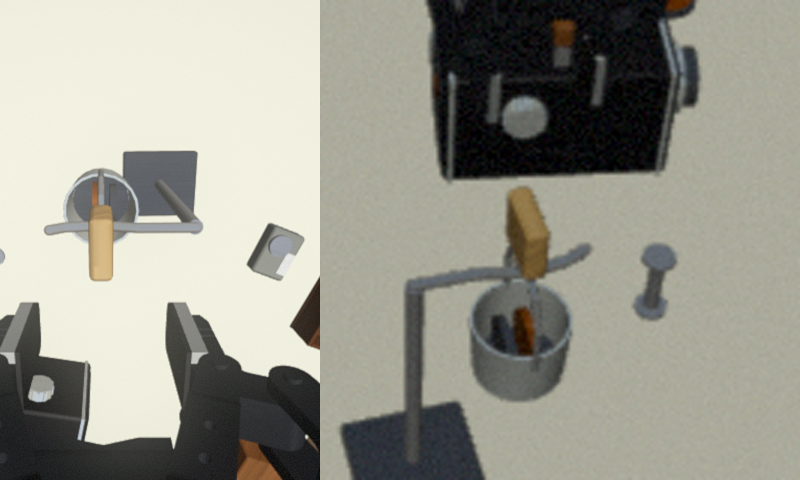

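The caddy hangs alone in the saddle: in the wrist crop the bail crosses the arm at (100,228), in the side crop at (520,270), and the fingers are clear. Next, over the camera's grip.

Emit:
jog_arm:
  motion:
    - {"dx": 0,"dy": 0,"dz": 0,"wx": 0,"wy": 0,"wz": 0.028,"grip": 0.2}
    - {"dx": 0,"dy": 0,"dz": 0,"wx": 0,"wy": 0,"wz": 0.028,"grip": 0.2}
    - {"dx": -0.0874,"dy": -0.0176,"dz": 0,"wx": 0,"wy": 0,"wz": 0,"grip": 0.2}
    - {"dx": -0.0874,"dy": -0.0176,"dz": 0,"wx": 0,"wy": 0,"wz": 0,"grip": 0.2}
    - {"dx": -0.0874,"dy": -0.0176,"dz": 0,"wx": 0,"wy": 0,"wz": 0,"grip": 0.2}
    - {"dx": -0.0874,"dy": -0.0176,"dz": 0,"wx": 0,"wy": 0,"wz": 0,"grip": 0.2}
    - {"dx": -0.0874,"dy": -0.0176,"dz": 0,"wx": 0,"wy": 0,"wz": 0,"grip": 0.2}
    - {"dx": -0.0874,"dy": -0.0176,"dz": 0,"wx": 0,"wy": 0,"wz": 0,"grip": 0.2}
    - {"dx": -0.0874,"dy": -0.0176,"dz": 0,"wx": 0,"wy": 0,"wz": 0,"grip": 0.2}
    - {"dx": -0.0874,"dy": -0.0176,"dz": 0,"wx": 0,"wy": 0,"wz": 0,"grip": 0.2}
    - {"dx": -0.0874,"dy": -0.0176,"dz": 0,"wx": 0,"wy": 0,"wz": 0,"grip": 0.2}
    - {"dx": -0.0874,"dy": -0.0176,"dz": 0,"wx": 0,"wy": 0,"wz": 0,"grip": 0.2}
    - {"dx": -0.0874,"dy": -0.0176,"dz": 0,"wx": 0,"wy": 0,"wz": 0,"grip": 0.2}
    - {"dx": -0.0874,"dy": -0.0176,"dz": 0,"wx": 0,"wy": 0,"wz": 0,"grip": 0.2}
    - {"dx": 0,"dy": 0,"dz": 0.12,"wx": 0,"wy": 0,"wz": 0,"grip": 0.2}
    - {"dx": 0,"dy": 0,"dz": 0.12,"wx": 0,"wy": 0,"wz": 0,"grip": 0.2}
    - {"dx": 0,"dy": 0,"dz": 0.1,"wx": 0,"wy": 0,"wz": 0,"grip": 0.2}
    - {"dx": 0,"dy": 0,"dz": 0,"wx": 0,"wy": 0,"wz": 0,"grip": 0.2}
    - {"dx": 0,"dy": 0,"dz": 0,"wx": 0,"wy": 0,"wz": 0,"grip": 0.2}

```text
clock: 12.58
eef_pos: [0.5175, -0.1747, 0.2348]
tcp_rot: [-0.002, 0.637, 0.771, -0.0]
wrist_force: [0.8, 0.0, 0.7]
opening: 0.0514
grasp_force: 0.0
```

```bash
python3 - <<'E'
from m import *
w=grab("wrist"); s=r.read_state(); R_=q2R(s["tcp_rot"]);print(s["clock"],s["eef_pos"],s["opening"],np.arctan2(R_[1,1],R_[0,1]))
print(proj(w,(.519,-.175,.156)))
u,v=map(int,proj(w,(.519,-.175,.156)))
for p in(30,50,70):print(meas(w,(3,20,90),.156,(u-45,v-90,u+45,v+90),p))
save(w,"w6.png")
E
```

```text
12.6333 [ 0.51849268 -0.1750813   0.23677916] 0.051532804832838244 0.1906418001356985
(np.float64(324.9015064855732), np.float64(256.161094263562))
{'c': (0.5191, -0.1754), 'size': (13.5, 81.4), 'xyaw': 0.184, 'px': (np.int64(314), np.int64(336), np.int64(191), np.int64(316)), 'n': 2716, 't': np.float64(115.2)}
{'c': (0.5193, -0.1757), 'size': (13.1, 80.8), 'xyaw': 0.192, 'px': (np.int64(314), np.int64(336), np.int64(192), np.int64(316)), 'n': 2583, 't': np.float64(119.7)}
{'c': (0.5193, -0.1757), 'size': (12.9, 80.8), 'xyaw': 0.19, 'px': (np.int64(315), np.int64(336), np.int64(192), np.int64(316)), 'n': 2536, 't': np.float64(121.5)}
```

View pics/w6.png

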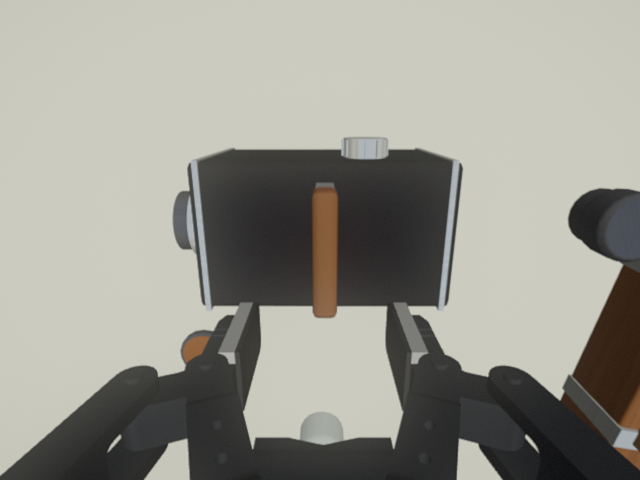

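The bar lies centred and square between the fingers (columns 314–336, rows 187–317). Down, and grip at 80 N.

Emit:
jog_arm:
  motion:
    - {"dx": 0,"dy": 0.002,"dz": 0.07,"wx": 0,"wy": 0,"wz": 0,"grip": 0.2}
    - {"dx": 0,"dy": 0,"dz": 0.07,"wx": 0,"wy": 0,"wz": 0,"grip": 0.2}
    - {"dx": 0,"dy": 0,"dz": 0.07,"wx": 0,"wy": 0,"wz": 0,"grip": 0.2}
    - {"dx": 0,"dy": 0,"dz": 0.055,"wx": 0,"wy": 0,"wz": 0,"grip": 0.2}
    - {"dx": 0,"dy": 0,"dz": 0.027,"wx": 0,"wy": 0,"wz": 0,"grip": 0.2}
    - {"dx": 0,"dy": 0,"dz": 0,"wx": 0,"wy": 0,"wz": 0,"grip": 0.2}
    - {"dx": 0,"dy": 0,"dz": 0,"wx": 0,"wy": 0,"wz": 0,"grip": -1}
    - {"dx": 0,"dy": 0,"dz": 0,"wx": 0,"wy": 0,"wz": 0,"grip": -1}
    - {"dx": 0,"dy": 0,"dz": 0,"wx": 0,"wy": 0,"wz": 0,"grip": -1}
    - {"dx": 0,"dy": 0,"dz": 0,"wx": 0,"wy": 0,"wz": 0,"grip": -1}
    - {"dx": 0,"dy": 0,"dz": 0,"wx": 0,"wy": 0,"wz": 0,"grip": -1}
    - {"dx": 0,"dy": 0,"dz": 0,"wx": 0,"wy": 0,"wz": 0,"grip": -1}
  newtons: 80

```text
clock: 13.63
eef_pos: [0.5197, -0.1754, 0.1502]
tcp_rot: [0.001, 0.637, 0.771, 0.0]
wrist_force: [-1.3, 0.3, 6.2]
opening: 0.0127
grasp_force: 78.3
```

Emit:
jog_arm:
  motion:
    - {"dx": 0,"dy": 0,"dz": -0.01,"wx": 0,"wy": 0,"wz": 0,"grip": -1}
    - {"dx": 0,"dy": 0,"dz": -0.02,"wx": 0,"wy": 0,"wz": 0,"grip": -1}
    - {"dx": 0,"dy": 0,"dz": -0.025,"wx": 0,"wy": 0,"wz": 0,"grip": -1}
    - {"dx": 0,"dy": 0,"dz": -0.025,"wx": 0,"wy": 0,"wz": 0,"grip": -1}
    - {"dx": 0,"dy": 0,"dz": -0.025,"wx": 0,"wy": 0,"wz": 0,"grip": -1}
    - {"dx": 0,"dy": 0,"dz": -0.025,"wx": 0,"wy": 0,"wz": 0,"grip": -1}
    - {"dx": 0,"dy": 0,"dz": -0.025,"wx": 0,"wy": 0,"wz": 0,"grip": -1}
    - {"dx": 0,"dy": 0,"dz": -0.025,"wx": 0,"wy": 0,"wz": 0,"grip": -1}
    - {"dx": 0,"dy": 0,"dz": -0.025,"wx": 0,"wy": 0,"wz": 0,"grip": -1}
    - {"dx": 0,"dy": 0,"dz": -0.025,"wx": 0,"wy": 0,"wz": 0,"grip": -1}
    - {"dx": 0,"dy": 0,"dz": -0.025,"wx": 0,"wy": 0,"wz": 0,"grip": -1}
    - {"dx": 0,"dy": 0,"dz": -0.025,"wx": 0,"wy": 0,"wz": 0,"grip": -1}
    - {"dx": 0,"dy": 0,"dz": -0.025,"wx": 0,"wy": 0,"wz": 0,"grip": -1}
    - {"dx": 0,"dy": 0,"dz": -0.025,"wx": 0,"wy": 0,"wz": 0,"grip": -1}
    - {"dx": 0,"dy": 0,"dz": -0.02,"wx": 0,"wy": 0,"wz": 0,"grip": -1}
    - {"dx": 0,"dy": 0,"dz": -0.01,"wx": 0,"wy": 0,"wz": 0,"grip": -1}
    - {"dx": 0,"dy": 0,"dz": 0,"wx": 0,"wy": 0,"wz": 0,"grip": -1}
    - {"dx": 0,"dy": 0,"dz": 0,"wx": 0,"wy": 0,"wz": 0,"grip": -1}
    - {"dx": 0,"dy": 0,"dz": 0,"wx": 0,"wy": 0,"wz": 0,"grip": -1}
    - {"dx": 0,"dy": 0,"dz": 0,"wx": 0,"wy": 0,"wz": 0,"grip": -1}

```text
clock: 15.3
eef_pos: [0.5189, -0.1749, 0.2562]
tcp_rot: [-0.0, 0.637, 0.771, -0.0]
wrist_force: [-0.3, 0.7, -4.7]
opening: 0.0125
grasp_force: 78.3
```

```bash
python3 - <<'E'
from m import *
s=r.read_state(); print(s["clock"],s["eef_pos"],s["opening"],s["wrist_force"],s["moment"],s["grasp_force"],s["joint_velocities"].round(3))
b=grab("side")
# tilt check: lower near body edge from dark mask; drift check over time
def low(im):
    g=im["color"].max(2); u0,v0=proj(im,(.519,-.12,.15)); u0,v0=int(u0),int(v0)
    P=[]
    for u in range(u0-30,u0+31,10):
        col=g[v0:v0+120,u]; P.append(v0+int(np.argmax(col>90)))
    return u0,v0,P
print(low(b))
# caddy still at hook: tan paddle in side view
h=cv2.cvtColor(b["color"],cv2.COLOR_RGB2HSV); u,v=map(int,proj(b,(.521,.1455,.232)))
m=(h[v-30:v+30,u-30:u+30,0]>8)&(h[v-30:v+30,u-30:u+30,0]<28)&(h[v-30:v+30,u-30:u+30,1]>90); y,x=np.nonzero(m); print((u,v),x.mean()+u-30,y.mean()+v-30,m.sum())
# bar pixel stability
E
```

```text
15.3 [ 0.51894695 -0.17494726  0.25621346] 0.012533443870838214 [-0.2863287   0.66196672 -4.65380249] [ 0.00250753 -0.04327443  0.00747111] 78.34127068519592 [ 0.001 -0.001  0.001  0.002  0.003  0.   ]
(366, 194, [210, 209, 209, 209, 208, 208, 207])
(358, 257) 358.6963190184049 259.27914110429447 326
```

```bash
python3 -c "
from station import r
print(r.hand_in())"
```

```text
the job is handed in; nothing more can be done
None
```

The caddy hangs by its bail in the hook, let go of, and the camera is held by its grip about 10.6 cm above the table, steady and level by my last readings; the job was handed in at 15.3 s, and no verdict came back.

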